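# Seat a settlement panel in its sprung carrier

### The arm

A 7-joint arm with a two-finger parallel gripper is mounted at the origin on a cart in front of the work surface, level with it; the furniture and walls round the work are solid. World frame = base frame: x ahead of the robot, y to its left, z up, the work surface at z = 0. Lengths are in m, angles in rad, forces in N, time in s.
With the tool pointing down it reaches from about 0.4 to 0.85 m from the base axis. Payload 10.4 kg.
Tool frame: the origin (TCP) lies between the finger pads; the fingertips stand 11 mm ahead of it and the grasp point (between the pads) lies 8 mm behind it; z points along the fingers, y is the direction in which the jaws open and shut (so a half turn about z gives the same grasp; the last joint's range is limited). The gripper opens to 87 mm and grips with 3 to 60 N. Pads are 19 mm wide; open, the fingers measure 117 mm over their backs; the gripper's body (75 mm by 190 mm) begins 51 mm behind the grasp point.
Start: joints at [-1.128, 0.332, -0.065, 1.46, 0.022, 1.35, -0.088], TCP at [0.281, 0.558, 0.203] pointing down, gripper open.
Joint ranges: [-2.6, 2.6], [-0.5, 2.12], [-1.47, 1.34], [0.16, 2.42], [-1.27, 4.41], [0.06, 2.06], [-2.6, 2.6]. Speed limits (rad/s): [2.22, 2.22, 2.79, 2.79, 3.14, 3.14, 3.14].

### API

Orientations are given as a unit quaternion [x, y, z, w].
In Python, from bench import r, eyes gives the robot as it stands.
- The arm moves only by the shell command python3 -m inch 'ROWS' [FORCE]. ROWS is a JSON object of lists of equal length, an entry for each row: "translation": the shift along the world's x, y, z scaled (see below), a list of three; "rot": the turn, a rotation vector about the world's x, y, z scaled (see below), a list of three; "jaw": the finger opening in mm, from 0 to 87. In form: {"translation": [[tx, ty, tz], ...], "rot": [[ax, ay, az], ...], "jaw": [jaw, ...]}. A call has 1 to 20 rows; each row is the pose to reach, as a shift and turn from the pose measured when the call began; what a row does not reach only later rows make up. The controller multiplies each number of a shift by 100 mm and each number of a turn by 60 degrees. A row lasts 1/10 s, in which the tool goes at most 50 mm and 8.59 degrees, less where a joint would pass 70% of its speed; a pose out of reach is approached as far as the arm can. A call with a number of a shift or a turn outside -1 to 1 is refused whole. A call with a gripper value outside its range is refused whole. The fingers move at their own pace and stop on an object; FORCE is the grip in N (left out, the last holds). Time passes only in rows, so rows that repeat a pose let the fingers close. It gives the time, the measured TCP pose, the force and the opening at its end, in the units of the state.
- r.read_state(): the state, without advancing time (a new reading comes with each control period).
- eyes.camera(name): name is "side" or "top" or "wrist"; returns the picture (400x640x3 uint8, blue, green, red); there is no depth.
- eyes.calibration(name): a dict with "fx", "fy", "cx", "cy" (pixels), "distortion" ([k1, k2, p1, p2, k3] as OpenCV has them; the pictures are not rectified), "R" (3x3) and "t" (3): a world point X has camera coordinates R X + t; the wrist camera has in their place "hand_eye" (4x4, takes a point from camera to tool coordinates, whose origin is the TCP and whose axes are the flange's). Camera axes: x right, y down, z forward; pixel columns grow to the right and rows downward; lengths in m; the calibration is good to about 2 mm. A picture is of the moment at which its call begins: read the wrist's pose just before it. calibration takes no time and is no camera call.
- r.close_job(): hands the job in, once; it reports no verdict.
The state is a dict: "time": time; "joint_positions": joint angles; "joint_vel": joint speeds; "joint_torque": joint torques, N m; "ee_pos": TCP position; "eef_rot": TCP orientation; "ft_force": force on the tool from outside, world axes, zero at the start; "torque": the same for the moment, N m; "width": finger opening in m.
Only numpy, scipy, OpenCV 4.12 (cv2) and the standard library are available. Lean on these libraries where they do the work, as an engineer would, in place of code of your own. Each camera call takes 0.05 s, during which the arm holds its last target. There are 200 camera calls.

### The job

Make the settlement panel ready for deployment: take it out of the soaking tray by its handle, start both ears in the two slots of the carrier, and press it straight down against the drag of the spring clips until it lies flat with both ears bottomed on the packing strips in the slots, then let go of it. How deep the strips lie differs from carrier to carrier, so feel for the bottom and stop there: the clips need only a moderate push (about 10 N) and the ears crack if the panel is pressed onto the strips with more than about 25 N. Leave the vial, the pH pen and the forceps as they are.

Things in the scene. Friction and masses are not known exactly. Their poses are not given: they have to be found in the camera images.
- panel_grip (a point): Centre of the bridge handle on the settlement panel: a rubber-sleeved bar (it hardly slips in a grip) 12 mm thick (x), 64 mm long (y) and 16 mm high on two legs over the panel's middle. The point lies 36 mm above the panel's underside and 8 mm below the handle's top; x across the bar, y along it towards the ears, z up.
- panel_plate (a point): Centre of the panel's plate, half-way through its 8 mm; axes as panel_grip. The plate is grey, 80 mm (x) by 100 mm (y), with an ear 24 mm wide (x) and 8 mm thick on the middle of each y end: 132 mm over the ears. Either way round is the same. About 0.14 kg; starts flat in the tray, handle up.
- carrier_mid (a point): Middle of the carrier, 48 mm above the bench, level with the tops of its two end blocks. A white plastic frame 124 (x) by 172 (y) mm, fixed to the bench, with an open window between the blocks; y runs from the slot of slot_a to that of slot_b, z up. A panel pressed fully home has its handle's centre 6 to 22 mm above this point, as the packing strips lie.
- slot_a (a point): Middle of the mouth of the slot at the carrier's -y end, 60 mm from carrier_mid, 48 mm above the bench; slot_b is its mirror image. The slot is 27 mm wide (x), open above and towards the carrier's middle. Flared steel lips stand 6 mm above the mouth and widen it by 5 mm a side. The end walls of the two slots are 136 mm apart, 2 mm beyond each ear.
- slot_b (a point): The same at the +y end. In each slot two sprung steel leaves narrow it to 21 mm and yield to the ear: from about 3 mm below the mouth the push rises to 5 to 13 N, 7 mm deep; farther down they only drag (2 to 7 N) and hold the panel at any depth. The ears bottom on hard-rubber packing strips, equally deep in both slots, 14 to 30 mm below the mouths (not measured).
- tray: Shallow white soaking tray, 152 by 202 mm over its rim and 20 mm high, inner floor 4 mm above the bench, fixed; origin under its centre, long axis y. Tray and carrier may change sides.
- vial_5: capped sample vial, 27 mm across and 68 mm tall, standing on the bench behind the work; origin at the centre of its foot
- ph_pen: pH pen, 149 mm long, 20 mm high, lying on the bench behind the work; origin under its middle, long axis y
- forceps: steel forceps, 138 mm long, lying on the bench behind the work; origin under its middle, long axis y
Things that resemble listed ones, but are neither listed nor needed, are in the scene too. There is more than one size of the part that bears carrier_mid; the job needs the larger.

How it is judged:
At the end, for the whole second after the job is handed in: The panel lies in the carrier, released and at rest: level within 0.02 rad, centred within 4 mm seen from above, in line within 0.05 rad, and both ears down on their packing strips to within 1.5 mm (touching, a strip's centre is 46 mm below the handle's) (z of each of packer_c0, packer_c1 in the frame of panel_grip above -0.0475 m and angle between panel_grip's own z axis and vertical below 0.02 rad and horizontal distance between panel_grip and carrier_mid below 0.004 m and angle between the y axis of panel_grip and the y axis of carrier_mid, either way round below 0.05 rad and linear speed of panel below 0.01 m/s).
It fails at once if an ear is pressed onto its packing strip with more than 18 N (36 N for both together) (contact force between panel and packer_c0 above 18 N or contact force between panel and packer_c1 above 18 N).
It fails at once if the panel is forced: all its contact with the carrier, squeeze of the clips (about 12 N) included, passes 50 N (contact force between panel and carrier above 50 N).
It fails at once if the vial, the pH pen or the forceps is moved by more than 30 mm (distance of any of vial_5, ph_pen, forceps from where it was at the start of the episode above 0.03 m).
It fails at once if the vial is tipped over (angle between vial_5's own z axis and vertical above 0.6 rad).
It also fails if it takes over 42 s, if anything falls off the work surface, if the arm or the gripper's body presses on something with over 40 N, if the wrist force passes 120 N, or if a joint passes its speed limit or range.

## Working session

There is one attempt and no reset: what is moved stays moved. The work goes in short steps, Python scripts to look and compute and a shell command to move; the robot and the scene stay as the last step left them, time stands still between calls to the robot, and variables do not carry over. Pictures are saved under pics/ and viewed, about 8 in all and at most 12, crops included, and the job is handed in when it is done.

```bash
ls; mkdir -p pics
python3 - <<'E'
from bench import r, eyes
import cv2, numpy as np
s=r.read_state(); print({k:np.round(v,3).tolist() for k,v in s.items()})
for n in ("top","side"):
    cv2.imwrite(f"pics/{n}0.png",eyes.camera(n)); c=eyes.calibration(n); print(n,{k:np.round(v,4).tolist() for k,v in c.items()})
print(eyes.calibration("wrist"))
E
```

```text
pics
{'time': 0.0, 'joint_positions': [-1.128, 0.333, -0.065, 1.461, 0.022, 1.35, -0.088], 'joint_vel': [-0.0, -0.001, 0.0, 0.001, 0.0, 0.0, -0.001], 'joint_torque': [-0.001, -62.325, 0.025, -38.991, -0.061, 0.04, 0.0], 'ee_pos': [0.281, 0.558, 0.202], 'eef_rot': [0.231, 0.973, -0.001, -0.0], 'ft_force': [0.14, 0.623, -0.201], 'torque': [0.009, -0.104, 0.009], 'width': 0.087}
top {'fx': 388.4047, 'fy': 388.4047, 'cx': 316.9115, 'cy': 200.2821, 'distortion': [-0.0289, 0.0, 0.0, 0.0, 0.0], 'R': [[0.008, -1.0, 0.0052], [-0.9971, -0.0084, -0.0759], [0.0759, -0.0045, -0.9971]], 't': [0.0434, 0.5815, 0.9824]}
side {'fx': 425.5996, 'fy': 425.5996, 'cx': 323.8556, 'cy': 192.1141, 'distortion': [-0.0801, 0.0, 0.0, 0.0, 0.0], 'R': [[0.9917, -0.1285, -0.0028], [-0.0548, -0.4031, -0.9135], [0.1162, 0.9061, -0.4068]], 't': [-0.5585, 0.1137, 0.8407]}
{'fx': 331.3465036409349, 'fy': 331.3465036409349, 'cx': 321.3283286943539, 'cy': 199.19831346974425, 'distortion': array([-0.06858997,  0.        ,  0.        ,  0.        ,  0.        ]), 'hand_eye': array([[-1.59010479e-04, -9.53772573e-01, -3.00529289e-01,
         8.38142059e-02],
       [ 9.99999811e-01,  2.66549208e-05, -6.13694530e-04,
        -9.37476823e-05],
       [ 5.93335595e-04, -3.00529330e-01,  9.53772389e-01,
        -1.81496539e-01],
       [ 0.00000000e+00,  0.00000000e+00,  0.00000000e+00,
         1.00000000e+00]])}
```

View pics/top0.png

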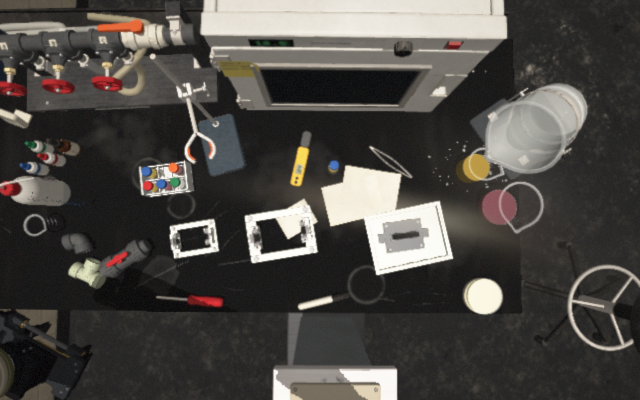

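View pics/side0.png

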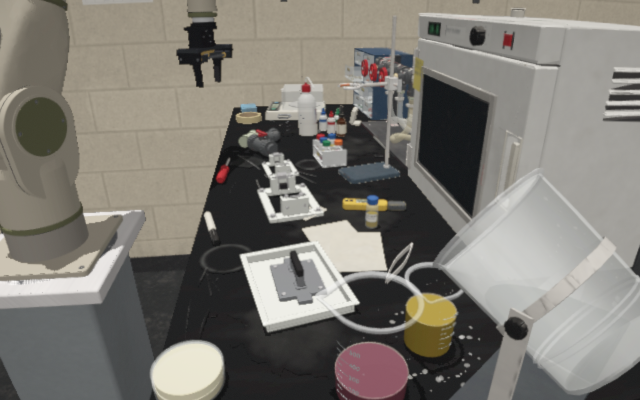

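The top view shows the larger carrier at about (281,234), the tray with the panel at (408,238), and the handle at (405,236). The smaller lookalike carrier is at (193,239). I'll zoom in on both.

```bash
cat > h.py <<'E'
import cv2, numpy as np
from scipy.spatial.transform import Rotation as Ro
from bench import r, eyes
def cam(n,s=None):
    c=eyes.calibration(n); K=np.array([[c["fx"],0,c["cx"]],[0,c["fy"],c["cy"]],[0,0,1]]); d=np.array(c["distortion"])
    if n=="wrist":
        T=np.eye(4);T[:3,:3]=Ro.from_quat(s["eef_rot"]).as_matrix();T[:3,3]=s["ee_pos"]
        T=np.linalg.inv(T@np.array(c["hand_eye"])); return K,d,T[:3,:3],T[:3,3]
    return K,d,np.array(c["R"]),np.array(c["t"])
def ray(n,uv,z,s=None):
    K,d,R,t=cam(n,s); p=cv2.undistortPoints(np.array(uv,float).reshape(-1,1,2),K,d).reshape(-1,2)
    D=np.c_[p,np.ones(len(p))]@R; C=-R.T@t
    return C+D*((z-C[2])/D[:,2])[:,None]
def proj(n,X,s=None):
    K,d,R,t=cam(n,s); return cv2.projectPoints(np.array(X,float).reshape(-1,3),cv2.Rodrigues(R)[0],t,K,d)[0].reshape(-1,2)
E
python3 - <<'E'
from h import *
im=cv2.imread("pics/top0.png"); g=im.max(2)
cv2.imwrite("pics/top0z.png",cv2.resize(im[190:290,230:470],None,fx=3.3,fy=3.3,interpolation=cv2.INTER_CUBIC))
print("approx carrier",ray("top",[281,234],.03),"handle",ray("top",[405,236],.04))
w=((im.min(2)>215)).astype('uint8'); w[:200]=0
for c in cv2.findContours(w,0,2)[0]:
    if cv2.contourArea(c)>200: 
        b=cv2.minAreaRect(c); print(b); print(ray("top",cv2.boxPoints(b),.02).round(3).tolist())
E
```

```text
approx carrier [[0.49361911 0.13904311 0.03      ]] handle [[ 0.49108129 -0.17523347  0.04      ]]
((368.0, 384.5), (29.0, 56.0), 90.0)
[[0.153, -0.014, 0.02], [0.153, -0.155, 0.02], [0.081, -0.155, 0.02], [0.081, -0.014, 0.02]]
((281.5, 384.5), (29.0, 15.0), 90.0)
[[0.151, 0.153, 0.02], [0.152, 0.115, 0.02], [0.08, 0.114, 0.02], [0.08, 0.152, 0.02]]
((484.5, 295.5), (33.0, 31.0), 90.0)
[[0.382, -0.344, 0.02], [0.382, -0.425, 0.02], [0.298, -0.424, 0.02], [0.298, -0.343, 0.02]]
((281.52703857421875, 231.16217041015625), (51.78567886352539, 69.37635803222656), 80.53767395019531)
[[0.551, 0.239, 0.02], [0.582, 0.062, 0.02], [0.451, 0.039, 0.02], [0.42, 0.214, 0.02]]
((389.0, 237.0), (74.0, 126.0), 90.0)
[[0.582, 0.025, 0.02], [0.585, -0.304, 0.02], [0.394, -0.301, 0.02], [0.392, 0.023, 0.02]]
```

View pics/top0z.png

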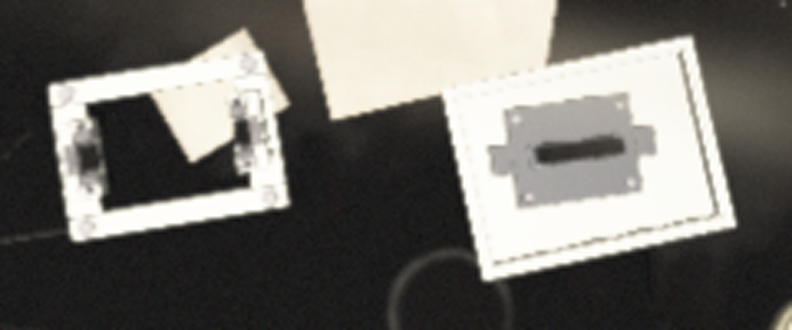

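The carrier's centre is about (0.49,0.14), yawed about 10°. The handle is about (0.49,-0.175), yawed about 8°. The next move takes the wrist camera over the carrier.

```bash
python3 -m inch '{"translation":[[0.21,-0.42,0],[0.42,-0.84,0],[0.42,-0.84,0]],"rot":[[0,0,-0.09],[0,0,-0.18],[0,0,-0.18]],"jaw":[87,87,87]}'
python3 -m inch '{"translation":[[0.21,-0.42,0],[0.42,-0.84,0],[0.42,-0.84,0]],"rot":[[0,0,-0.09],[0,0,-0.18],[0,0,-0.18]],"jaw":[87,87,87]}'
python3 -m inch '{"translation":[[0.21,-0.42,0],[0.42,-0.84,0],[0.42,-0.84,0]],"rot":[[0,0,-0.09],[0,0,-0.18],[0,0,-0.18]],"jaw":[87,87,87]}'
python3 -m inch '{"translation":[[0.21,-0.42,0],[0.42,-0.84,0],[0.42,-0.84,0]],"rot":[[0,0,-0.09],[0,0,-0.18],[0,0,-0.18]],"jaw":[87,87,87]}'
python3 -m inch '{"translation":[[0.21,-0.42,0],[0.42,-0.84,0],[0.42,-0.84,0],[0.42,-0.84,0],[0.42,-0.84,0]],"rot":[[0,0,-0.09],[0,0,-0.18],[0,0,-0.18],[0,0,-0.18],[0,0,-0.18]],"jaw":[87,87,87,87,87]}'
python3 - <<'E'
from h import *
import json
s=r.read_state(); im=eyes.camera("wrist"); cv2.imwrite("pics/w1.png",im)
json.dump({k:np.array(s[k]).tolist() for k in("ee_pos","eef_rot")},open("w1.json","w"))
print(s["time"],s["ee_pos"],s["eef_rot"])
E
```

```text
time: 0.4
ee_pos: [0.3273, 0.4683, 0.2019]
eef_rot: [0.327, 0.945, -0.001, 0.001]
ft_force: [0.3, 0.1, 0.2]
width: 0.0863
time: 0.7
ee_pos: [0.3736, 0.3779, 0.2019]
eef_rot: [0.42, 0.908, -0.002, 0.002]
ft_force: [0.3, 0.4, 1.2]
width: 0.0871
time: 1.0
ee_pos: [0.419, 0.2874, 0.202]
eef_rot: [0.509, 0.861, -0.003, 0.003]
ft_force: [-0.2, 0.5, 0.5]
width: 0.087
time: 1.3
ee_pos: [0.4638, 0.1968, 0.2022]
eef_rot: [0.592, 0.806, -0.004, 0.003]
ft_force: [0.1, 1.3, -0.3]
width: 0.0868
time: 1.8
ee_pos: [0.5053, 0.114, 0.2019]
eef_rot: [0.665, 0.747, -0.004, 0.003]
ft_force: [-0.9, 0.5, -0.2]
width: 0.0871
1.8 [0.50530537 0.11400767 0.2019065 ] [ 0.66476611  0.74703512 -0.00413502  0.00272733]
```

View pics/w1.png

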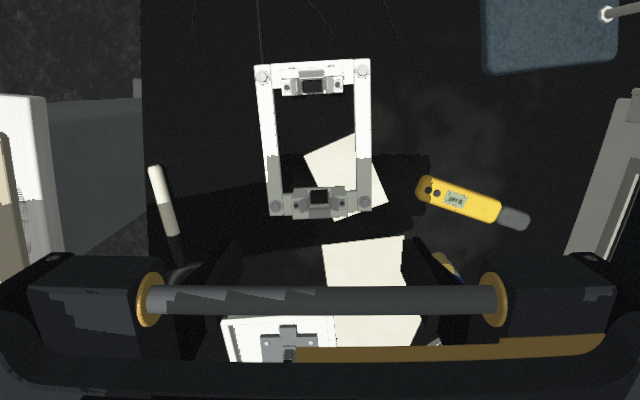

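The carrier fills columns 255–372 and rows 58–217. Its slots are near (315,86) and (319,198), with the tray and panel at the bottom. I'll zoom in.

Run:
```python
from h import *
im=cv2.imread("pics/w1.png")
a=cv2.resize(im[50:115,245:385],None,fx=4.5,fy=4.5,interpolation=cv2.INTER_CUBIC)
b=cv2.resize(im[170:225,245:385],None,fx=4.5,fy=4.5,interpolation=cv2.INTER_CUBIC)
cv2.imwrite("pics/w1z.png",np.vstack([a,np.clip(b*1.6,0,255).astype('uint8')]))
```

```text
(no output)
```

View pics/w1z.png

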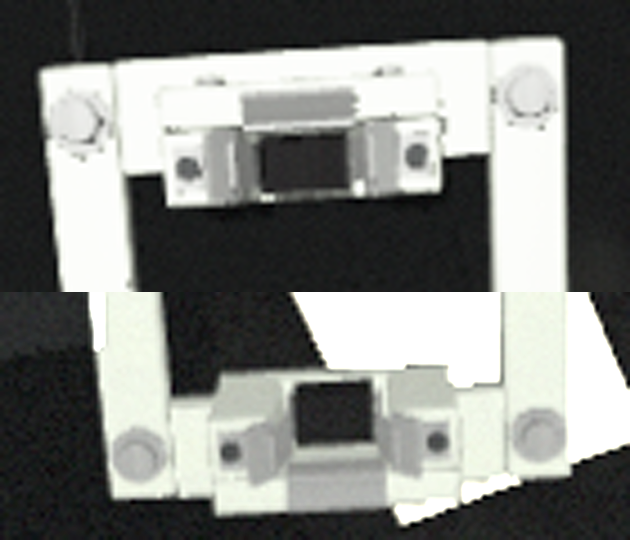

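Run:
```python
from h import *
import json
s=json.load(open("w1.json")); im=cv2.imread("pics/w1.png"); g=im.max(2).astype(float)
pts=[]
for X,Y,v0 in [(190,168,50),(417,155,50),(230,452,105),(438,441,105)]:
    u=245+X/4.5-.4; v=v0+Y/4.5-.4
    if v0==105: v=170+(Y-292.5)/4.5-.4
    u0,vv=int(round(u)),int(round(v)); p=g[vv-4:vv+5,u0-4:u0+5]
    w=np.clip(np.median(p)*.85-p,0,None); yy,xx=np.mgrid[vv-4:vv+5,u0-4:u0+5]
    w*=np.hypot(xx-u,yy-v)<3.5
    pts.append([(w*xx).sum()/w.sum(),(w*yy).sum()/w.sum()]); print((u,v),pts[-1])
P=ray("wrist",pts,.048,s); print(P.round(4).tolist())
b,a=P[:2].mean(0),P[2:].mean(0); y=b-a
print("mid",P.mean(0),"b-a",np.linalg.norm(y),"yaw",np.degrees(np.arctan2(-y[0],y[1])), [np.degrees(np.arctan2(d[1],d[0])) for d in (P[1]-P[0],P[3]-P[2])],[np.linalg.norm(d) for d in (P[1]-P[0],P[3]-P[2])])
# top camera check
print("top reproj of mid",proj("top",P.mean(0)))
# panel from top view: grey plate mask
t=cv2.imread("pics/top0.png"); h=cv2.cvtColor(t,cv2.COLOR_BGR2HSV)
m=((t.max(2)>95)&(t.max(2)<180)).astype('uint8'); m[:, :372]=0;m[:,438:]=0;m[:212]=0;m[260:]=0
d=(t.max(2)<85).astype('uint8'); d[:, :385]=0;d[:,425:]=0;d[:225]=0;d[247:]=0
for q,z in ((m,.012),(d,.048)):
    c=max(cv2.findContours(q,0,2)[0],key=cv2.contourArea); bb=cv2.minAreaRect(c); M=cv2.moments(c)
    C=ray("top",[bb[0],[M['m10']/M['m00'],M['m01']/M['m00']]],z); B=ray("top",cv2.boxPoints(bb),z)
    print(C.round(4).tolist(),[round(float(np.linalg.norm(B[i]-B[i-1])),4) for i in (0,1)],np.degrees(np.arctan2(*(B[1]-B[0])[1::-1])),np.degrees(np.arctan2(*(B[2]-B[1])[1::-1])))
```

```text
(286.82222222222225, 86.93333333333334) [np.float64(286.4077098366882), np.float64(86.95741549563235)]
(337.2666666666667, 84.04444444444444) [np.float64(337.00526866587273), np.float64(84.2086896900148)]
(295.7111111111111, 205.04444444444445) [np.float64(295.63183652442683), np.float64(205.14604619215245)]
(341.93333333333334, 202.6) [np.float64(341.58278955954324), np.float64(202.8605220228385)]
[[0.4602, 0.1991, 0.048], [0.5083, 0.2072, 0.048], [0.4803, 0.0801, 0.048], [0.5288, 0.0884, 0.048]]
mid [0.49440767 0.14372834 0.048     ] b-a 0.12064464295944816 yaw 9.683035751740771 [np.float64(9.566809339809264), np.float64(9.736025259085935)] [np.float64(0.048814204236148365), np.float64(0.049143303339289894)]
top reproj of mid [[278.50649648 233.74473347]]
[[0.4935, -0.1761, 0.012], [0.4917, -0.1766, 0.012]] [0.077, 0.1292] -81.85613895615845 -172.85127454825093
[[0.4933, -0.1744, 0.048], [0.4933, -0.1733, 0.048]] [0.0118, 0.0639] -82.95539831045957 -173.82210485895195
```

Carrier: (0.4944, 0.1437), yaw 9.7°. The holes measure 120.6 mm apart against an expected 120. Panel: about (0.493,-0.175), yaw about 7.5°. The next move takes the camera over the panel.

```bash
for_=1
python3 -m inch '{"translation":[[0,-0.43,0],[-0.03,-0.86,0],[-0.03,-0.86,0]],"rot":[[0,0,0],[0,0,0],[0,0,0]],"jaw":[87,87,87]}' >/dev/null
python3 -m inch '{"translation":[[0,-0.43,0],[-0.03,-0.86,0],[-0.03,-0.86,0]],"rot":[[0,0,0],[0,0,0],[0,0,0]],"jaw":[87,87,87]}' >/dev/null
python3 -m inch '{"translation":[[0,-0.43,0],[-0.03,-0.86,0],[-0.03,-0.86,0]],"rot":[[0,0,0],[0,0,0],[0,0,0]],"jaw":[87,87,87]}' >/dev/null
python3 -m inch '{"translation":[[0,-0.43,0],[-0.03,-0.86,0],[-0.03,-0.86,0],[-0.03,-0.86,0],[-0.03,-0.86,0]],"rot":[[0,0,0],[0,0,0],[0,0,0],[0,0,0],[0,0,0]],"jaw":[87,87,87,87,87]}'
python3 - <<'E'
from h import *
import json
s=r.read_state(); im=eyes.camera("wrist"); cv2.imwrite("pics/w2.png",im)
json.dump({k:np.array(s[k]).tolist() for k in("ee_pos","eef_rot")},open("w2.json","w"))
print(s["time"],s["ee_pos"],s["eef_rot"],Ro.from_quat(s["eef_rot"]).as_matrix())
u,v=proj("wrist",[[.493,-.175,.048]],s)[0];print(u,v)
u,v=int(u),int(v)
cv2.imwrite("pics/w2z.png",cv2.resize(im[max(v-90,0):v+90,max(u-110,0):u+110],None,fx=3,fy=3,interpolation=cv2.INTER_CUBIC)); print(max(v-90,0),max(u-110,0))
E
```

```text
time: 3.25
ee_pos: [0.4922, -0.2417, 0.2027]
eef_rot: [0.67, 0.743, -0.005, 0.004]
ft_force: [0.0, 0.1, -0.0]
width: 0.0873
3.25 [ 0.49218721 -0.2416752   0.20270928] [ 0.66970126  0.74260236 -0.00494617  0.00418243] [[-1.02965467e-01  9.94684846e-01 -4.13139002e-04]
 [ 9.94602098e-01  1.02951523e-01 -1.29480298e-02]
 [-1.28366758e-02 -1.74410885e-03 -9.99916085e-01]]
330.27205941509897 111.26811182503495
21 220
```

View pics/w2z.png

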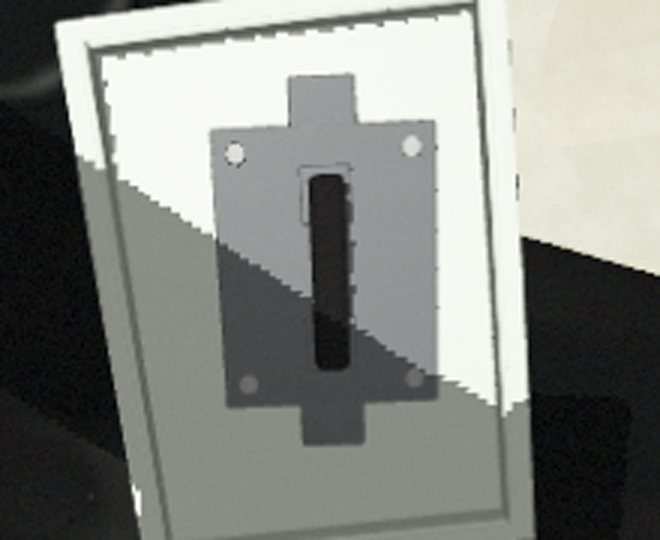

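Run:
```python
from h import *
import json
s=json.load(open("w2.json"))
f=lambda L:[(220+x/3-.33,21+y/3-.33) for x,y in L]
P=ray("wrist",f([(235,153),(412,146),(249,385),(415,378)]),.012,s)
e=ray("wrist",f([(289,75),(355,75),(303,444),(364,444)]),.012,s)
c=ray("wrist",f([(211,129),(435,121),(227,407),(437,399)]),.012,s)
h=ray("wrist",f([(309,175),(345,175),(316,370),(350,369)]),.048,s)
for n,Q in (("screws",P),("ear",e),("plate",c),("handle",h)):
    x=Q[1]+Q[3]-Q[0]-Q[2]; y=Q[0]+Q[1]-Q[2]-Q[3]
    print(n,Q.mean(0).round(4),"size",np.linalg.norm(x)/2,np.linalg.norm(y)/2,"yaw",np.degrees(np.arctan2(x[1],x[0])),np.degrees(np.arctan2(-y[0],y[1])))
R=Ro.from_quat(s["eef_rot"]).as_matrix()
print("tool y yaw",np.degrees(np.arctan2(R[1,1],R[0,1])))
z=R[:,2]; ax=np.cross(z,[0,0,-1]); print("tilt fix rotvec units",ax/np.radians(60))
```

```text
screws [ 0.4925 -0.1761  0.012 ] size 0.0622917498766138 0.0823587697935529 yaw 8.245545975659459 8.409418242884978
ear [ 0.4926 -0.1758  0.012 ] size 0.023049126227591015 0.13088395302918823 yaw 5.9494614901605996 8.092735990607961
plate [ 0.4924 -0.176   0.012 ] size 0.07884872447972054 0.09870793681440833 yaw 8.025687540906125 8.154716768671353
handle [ 0.4925 -0.176   0.048 ] size 0.011485068961402006 0.06248047710580869 yaw 6.8010517662436465 8.10591992510209
tool y yaw 5.909166848281237
tilt fix rotvec units [ 0.01236446 -0.00039452  0.        ]
```

```bash
python3 -m inch '{"translation":[[0,0.3,-0.3],[0,0.66,-0.7],[0,0.66,-0.7],[0,0.66,-0.7],[0,0.66,-0.7]],"rot":[[0.012,0,0.038],[0.012,0,0.038],[0.012,0,0.038],[0.012,0,0.038],[0.012,0,0.038]],"jaw":[50,50,50,50,50]}'
python3 - <<'E'
from h import *
s=r.read_state();R=Ro.from_quat(s["eef_rot"]).as_matrix();ax=np.cross(R[:,2],[0,0,-1])/np.radians(60)
print("to go units",(np.array([.4925,-.176,.034])-s["ee_pos"])*10,"yaw units",(8.2-np.degrees(np.arctan2(R[1,1],R[0,1])))/60,ax)
E
```

```text
time: 3.8
ee_pos: [0.4928, -0.1759, 0.1338]
eef_rot: [0.654, 0.756, 0.0, 0.001]
ft_force: [-0.5, 0.2, -0.0]
width: 0.0556
to go units [-0.0034491  -0.00133138 -0.99766511] yaw units -0.0006677449766279449 [0.00081221 0.00129958 0.        ]
```

```bash
python3 -m inch '{"translation":[[0,0,-0.4],[0,0,-0.8],[0,0,-1],[0,0,-1],[0,0,-1],[0,0,-1]],"rot":[[0,0,0],[0,0,0],[0,0,0],[0,0,0],[0,0,0],[0,0,0]],"jaw":[50,50,50,50,50,50]}'
python3 -m inch '{"translation":[[0,0,0],[0,0,0],[0,0,0],[0,0,0],[0,0,0],[0,0,0],[0,0,0]],"rot":[[0,0,0],[0,0,0],[0,0,0],[0,0,0],[0,0,0],[0,0,0],[0,0,0]],"jaw":[4,4,4,4,4,4,4]}' 40
python3 -m inch '{"translation":[[0,0,0.3],[0,0,0.6],[0,0,0.9],[0,0,0.9],[0,0,0.9],[0,0,0.9]],"rot":[[0,0,0],[0,0,0],[0,0,0],[0,0,0],[0,0,0],[0,0,0]],"jaw":[4,4,4,4,4,4]}'
python3 - <<'E'
from h import *
s=r.read_state();print(s["ee_pos"],s["width"],s["ft_force"],s["torque"])
R=Ro.from_quat(s["eef_rot"]).as_matrix();ax=np.cross(R[:,2],[0,0,-1])/np.radians(60)
print("to go units",(np.array([.4944,.1437,.12])-s["ee_pos"])*10,"yaw units",(9.68-np.degrees(np.arctan2(R[1,1],R[0,1])))/60,ax)
E
```

```text
time: 4.4
ee_pos: [0.4943, -0.1766, 0.0357]
eef_rot: [0.655, 0.756, 0.001, 0.002]
ft_force: [0.6, -0.4, 0.5]
width: 0.0501
time: 5.1
ee_pos: [0.4942, -0.1766, 0.0356]
eef_rot: [0.655, 0.756, 0.001, 0.002]
ft_force: [-0.1, -0.0, -0.9]
width: 0.0065
time: 5.7
ee_pos: [0.4936, -0.1764, 0.1247]
eef_rot: [0.655, 0.756, 0.001, 0.001]
ft_force: [-0.2, 0.1, -0.4]
width: 0.0041
[ 0.49364414 -0.1763587   0.12470658] 0.00408589324879442 [-0.21791698  0.07455034 -0.41447535] [-0.05053594  0.0657269   0.01072439]
to go units [ 0.00755864  3.20058702 -0.0470658 ] yaw units 0.02440922012913515 [0.00105301 0.00276467 0.        ]
```

The jaws closed to 4 mm, but the bar is 12 mm thick, so the grasp missed. I'll look at it.

Run:
```python
from h import *
import json
s=r.read_state(); im=eyes.camera("wrist"); t=eyes.camera("top"); sd=eyes.camera("side")
cv2.imwrite("pics/w3.png",im)
json.dump({k:np.array(s[k]).tolist() for k in("ee_pos","eef_rot")},open("w3.json","w"))
a=cv2.resize(im[200:400,120:520],(800,400)); b=cv2.resize(sd[200:340,220:380],(400,200)); 
print(proj("side",[[.4925,-.176,.04]]),proj("wrist",[[.4925,-.176,.04],s["ee_pos"]],s))
b=cv2.resize(sd[220:340,220:380],(267,200)); c=cv2.resize(t[190:290,345:465],(240,200)); x=np.zeros((200,800,3),'uint8'); x[:,:267]=b; x[:,280:520]=c
cv2.imwrite("pics/m3.png",np.vstack([a,x]))
```

```text
[[295.90753316 263.32555697]] [[320.72445347 197.75535467]
 [322.55144571 240.80742899]]
```

View pics/m3.png

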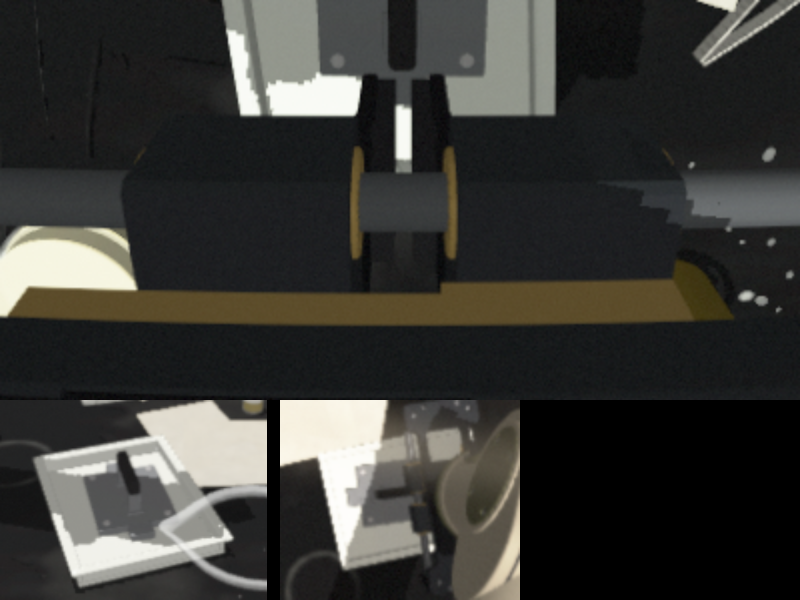

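Run:
```python
from h import *
import json
s=r.read_state(); R=Ro.from_quat(s["eef_rot"]).as_matrix(); p=np.array(s["ee_pos"])
tip=lambda x,y,z:p+R@[x,y,z]
print("side TCP/tip",proj("side",[p,tip(0,0,.011),tip(0,0,-.1)]),"start tcp",proj("side",[[.281,.558,.202]]))
print("top TCP/tip",proj("top",[p,tip(0,0,.011)]))
print("wrist tips",proj("wrist",[tip(.0095,0,.011),tip(-.0095,0,.011),tip(.0095,0,-.03)],s))
y=np.array([-np.sin(.143),np.cos(.143),0]); c=np.array([.4925,-.176,.048])
print("handle ends",proj("wrist",[c+.032*y,c-.032*y],s))
sd=eyes.camera("side");t=eyes.camera("top")
cv2.imwrite("pics/m4.png",np.hstack([cv2.resize(sd[100:320,200:400],(400,440)),cv2.resize(t[160:300,340:467],(400,440))]))
```

```text
side TCP/tip [[295.02195651 219.28007503]
 [295.25000817 225.27969313]
 [292.85245353 160.89402201]] start tcp [[209.53025451  91.07144707]]
top TCP/tip [[414.00903303 235.47286531]
 [412.82158636 235.39349416]]
wrist tips [[322.51932476 219.38770837]
 [322.49043261 247.1527223 ]
 [322.72940683 248.59507721]]
handle ends [[320.79075763 161.88583929]
 [320.8235351  236.36838396]]
```

View pics/m4.png

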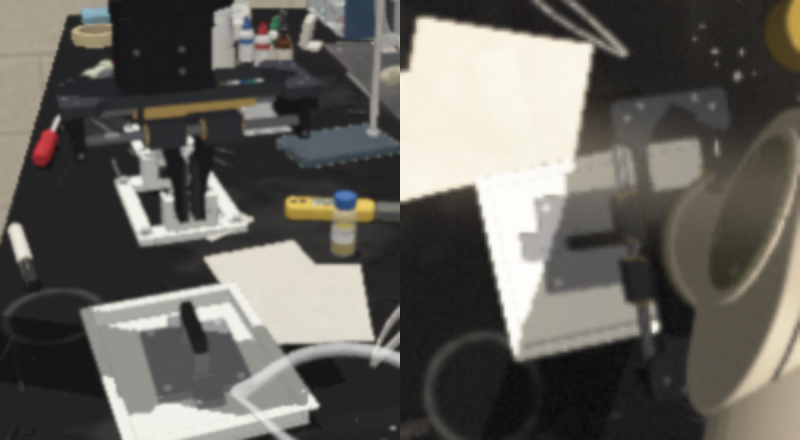

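The fingers appear correctly placed in x and y. In both the side and wrist views, though, the real fingertips sit about 25 mm higher along the tool than the stated 11 mm ahead of the TCP. The side view has the tip at row 211 against a predicted 225, and the wrist view has it at 237 against 219. The jaws therefore shut just above the bar. I'll reopen and descend about 27 mm lower while watching the force.

```bash
python3 -m inch '{"translation":[[0,0,0],[0,0,0],[-0.015,0,-0.3],[-0.015,0,-0.6],[-0.015,0,-0.85],[-0.015,0,-0.85],[-0.015,0,-0.85]],"rot":[[0,0,0],[0,0,0],[0,0,0],[0,0,0],[0,0,0],[0,0,0],[0,0,0]],"jaw":[50,50,50,50,50,50,50]}'
python3 -m inch '{"translation":[[-0.01,0,-0.1],[-0.01,0,-0.2],[-0.01,0,-0.28],[-0.01,0,-0.34],[-0.01,0,-0.34]],"rot":[[0,0,0],[0,0,0],[0,0,0],[0,0,0],[0,0,0]],"jaw":[50,50,50,50,50]}'
python3 - <<'E'
from h import *
s=r.read_state(); print(s["ee_pos"],s["ft_force"])
im=eyes.camera("wrist"); sd=eyes.camera("side")
cv2.imwrite("pics/m5.png",np.hstack([cv2.resize(sd[180:340,220:380],(400,400)),cv2.resize(im[140:260,260:380],(400,400))]))
E
```

```text
time: 6.65
ee_pos: [0.4924, -0.1768, 0.0405]
eef_rot: [0.655, 0.756, 0.0, 0.002]
ft_force: [1.1, -0.6, 0.7]
width: 0.0475
time: 7.15
ee_pos: [0.4908, -0.1767, 0.0056]
eef_rot: [0.655, 0.756, -0.0, 0.001]
ft_force: [-0.2, 0.4, -0.7]
width: 0.0499
[ 0.49075136 -0.17668329  0.00561669] [-0.23833049  0.44911203 -0.67579954]
```

View pics/m5.png

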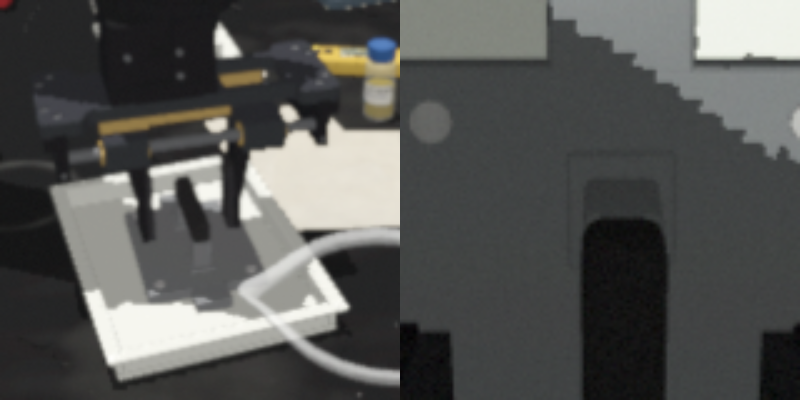

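The fingers straddle the bar, one on each side, with no contact force. I'll go 6 mm lower, close, and check the opening.

```bash
python3 -m inch '{"translation":[[0.01,0,-0.03],[0.015,0,-0.06],[0.015,0,-0.06]],"rot":[[0,0,0],[0,0,0],[0,0,0]],"jaw":[50,50,50]}'
python3 -m inch '{"translation":[[0,0,0],[0,0,0],[0,0,0],[0,0,0],[0,0,0],[0,0,0],[0,0,0],[0,0,0]],"rot":[[0,0,0],[0,0,0],[0,0,0],[0,0,0],[0,0,0],[0,0,0],[0,0,0],[0,0,0]],"jaw":[4,4,4,4,4,4,4,4]}' 40
```

```text
time: 7.55
ee_pos: [0.4928, -0.1768, 0.0002]
eef_rot: [0.655, 0.756, -0.0, 0.001]
ft_force: [0.6, 0.2, -0.3]
width: 0.05
time: 8.35
ee_pos: [0.4929, -0.1768, 0.0002]
eef_rot: [0.655, 0.756, 0.0, 0.001]
ft_force: [0.7, 0.5, 0.6]
width: 0.0114
```

The grip is on at 11.4 mm. TCP z 0.0002 corresponds to handle z 0.040. Next: lift and carry.

```bash
python3 -m inch '{"translation":[[0,0,0.2],[0,0,0.5],[0,0,0.9],[0,0,0.9]],"rot":[[0,0,0],[0,0,0],[0,0,0],[0,0,0]],"jaw":[4,4,4,4]}'
python3 -m inch '{"translation":[[0,0.35,0],[0,0.8,0],[0,0.8,0]],"rot":[[0,0,0],[0,0,0.025],[0,0,0.025]],"jaw":[4,4,4]}'
python3 -m inch '{"translation":[[0,0.4,0],[0,0.8,0],[0,0.8,0]],"rot":[[0,0,0],[0,0,0],[0,0,0]],"jaw":[4,4,4]}'
python3 -m inch '{"translation":[[0,0.4,0],[0,0.8,0],[0,0.8,0]],"rot":[[0,0,0],[0,0,0],[0,0,0]],"jaw":[4,4,4]}'
python3 -m inch '{"translation":[[0,0.4,0],[0,0.6,0],[0,0.7,0],[0,0.7,0],[0,0.7,0],[0,0.7,0]],"rot":[[0,0,0],[0,0,0],[0,0,0],[0,0,0],[0,0,0],[0,0,0]],"jaw":[4,4,4,4,4,4]}'
cat > go.py <<'E'
from h import *
s=r.read_state();R=Ro.from_quat(s["eef_rot"]).as_matrix();ax=np.cross(R[:,2],[0,0,-1])/np.radians(60)
print("t",s["time"],"w",s["width"],"to go",((np.array([.4944,.1437,.085])-s["ee_pos"])*10).round(3),"yaw units",((9.68-np.degrees(np.arctan2(R[1,1],R[0,1])))/60).round(4),"tilt",ax.round(4))
E
python3 go.py
```

```text
time: 8.75
ee_pos: [0.4955, -0.1778, 0.0947]
eef_rot: [0.655, 0.756, 0.002, 0.004]
ft_force: [0.3, -0.3, -1.2]
width: 0.0116
time: 9.05
ee_pos: [0.4954, -0.0916, 0.0938]
eef_rot: [0.642, 0.767, 0.003, 0.003]
ft_force: [0.7, -0.4, -1.6]
width: 0.0115
time: 9.35
ee_pos: [0.4949, -0.0057, 0.0929]
eef_rot: [0.639, 0.769, 0.003, 0.002]
ft_force: [-0.4, 0.1, -1.7]
width: 0.0116
time: 9.65
ee_pos: [0.4942, 0.0799, 0.0921]
eef_rot: [0.636, 0.772, 0.003, 0.001]
ft_force: [0.3, -1.2, -2.9]
width: 0.0118
time: 10.25
ee_pos: [0.4943, 0.1481, 0.0919]
eef_rot: [0.637, 0.771, 0.003, 0.001]
ft_force: [-0.1, -0.6, -1.3]
width: 0.0115
t 10.25 w 0.011480974030512724 to go [ 0.001 -0.044 -0.069] yaw units -0.02 tilt [-0.0032  0.0053  0.    ]
```

```bash
python3 -m inch '{"translation":[[0,-0.044,0],[0,-0.044,0],[0,-0.044,0],[0,-0.044,0]],"rot":[[-0.003,0.005,-0.02],[-0.003,0.005,-0.02],[-0.003,0.005,-0.02],[-0.003,0.005,-0.02]],"jaw":[4,4,4,4]}'
python3 go.py
python3 - <<'E'
from h import *
import json
s=r.read_state(); im=eyes.camera("wrist"); t=eyes.camera("top"); cv2.imwrite("pics/w6.png",im); cv2.imwrite("pics/t6.png",t)
json.dump({k:np.array(s[k]).tolist() for k in("ee_pos","eef_rot")},open("w6.json","w"))
cv2.imwrite("pics/w6z.png",cv2.resize(im[60:260,200:440],(720,600),interpolation=cv2.INTER_CUBIC))
E
```

```text
time: 10.65
ee_pos: [0.4944, 0.1436, 0.092]
eef_rot: [0.645, 0.764, 0.0, 0.0]
ft_force: [0.5, 0.8, -1.5]
width: 0.0116
t 10.65 w 0.011614793533362061 to go [-0.     0.001 -0.07 ] yaw units 0.0001 tilt [-0.0002  0.0004  0.    ]
```

View pics/w6z.png

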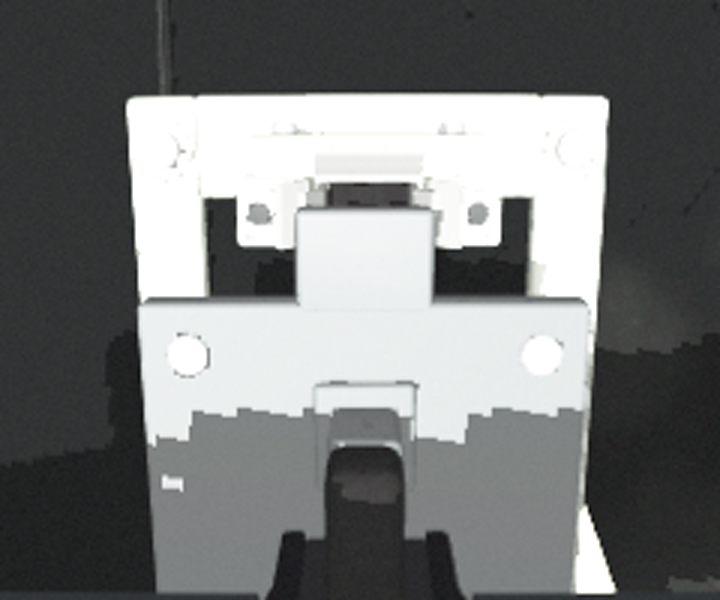

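Run:
```python
from h import *
import json
s=json.load(open("w6.json")); f=lambda L:[(200+x/3-.33,60+y/3-.33) for x,y in L]
z=s["ee_pos"][2]+.0398-.028
S=[("screw",[(188,356),(542,355)],z,.0412),("plate",[(139,302),(588,300)],z,.05),("ear",[(298,209),(433,209)],z,.066),("hole",[(260,212),(478,212)],.048,.0603)]
for n,L,zz,o in S:
    Q=ray("wrist",f(L),zz,s); d=Q[1]-Q[0]; a=np.arctan2(d[1],d[0]); m=Q.mean(0)
    print(n,"w",np.linalg.norm(d).round(4),"yaw",np.degrees(a).round(2),"centre",(m[:2]-o*np.array([-np.sin(.169),np.cos(.169)])).round(4))
```

```text
screw w 0.0623 yaw 9.84 centre [0.4937 0.1438]
plate w 0.0778 yaw 9.93 centre [0.4932 0.1446]
ear w 0.0227 yaw 9.67 centre [0.4937 0.1443]
hole w 0.0488 yaw 9.67 centre [0.4945 0.1441]
```

The panel is aligned to within about 0.8 mm in x and 0.2° in yaw. I'll nudge +0.7 mm in x and lower to just above the mouths.

```bash
python3 -m inch '{"translation":[[0.007,0,-0.12],[0.007,0,-0.24],[0.007,0,-0.36],[0.007,0,-0.4],[0.007,0,-0.4]],"rot":[[0,0,0],[0,0,0],[0,0,0],[0,0,0],[0,0,0]],"jaw":[4,4,4,4,4]}'; python3 go.py
python3 -m inch '{"translation":[[0,0,-0.03],[0,0,-0.06],[0,0,-0.06]],"rot":[[0,0,0],[0,0,0],[0,0,0]],"jaw":[4,4,4]}'; python3 go.py
```

```text
time: 11.25
ee_pos: [0.4944, 0.1434, 0.0509]
eef_rot: [0.645, 0.764, -0.001, -0.0]
ft_force: [0.2, 0.3, -1.7]
width: 0.0117
t 11.25 w 0.011658928125005503 to go [0.    0.003 0.341] yaw units -0.0002 tilt [ 0.0008 -0.0013  0.    ]
time: 11.55
ee_pos: [0.4945, 0.1435, 0.0448]
eef_rot: [0.645, 0.764, -0.001, -0.0]
ft_force: [0.7, 0.4, -1.3]
width: 0.0118
t 11.55 w 0.011760093163676657 to go [-0.001  0.002  0.402] yaw units -0.0002 tilt [ 0.0008 -0.0011  0.    ]
```

```bash
python3 -m inch '{"translation":[[0.004,0,-0.01],[0.004,0,-0.02],[0.004,0,-0.02]],"rot":[[0,0,0],[0,0,0],[0,0,0]],"jaw":[4,4,4]}'
python3 -m inch '{"translation":[[0,0,-0.01],[0,0,-0.02],[0,0,-0.02]],"rot":[[0,0,0],[0,0,0],[0,0,0]],"jaw":[4,4,4]}'
python3 -m inch '{"translation":[[0,0,-0.01],[0,0,-0.02],[0,0,-0.02]],"rot":[[0,0,0],[0,0,0],[0,0,0]],"jaw":[4,4,4]}'; python3 go.py
```

```text
time: 11.85
ee_pos: [0.4951, 0.1435, 0.0428]
eef_rot: [0.645, 0.764, -0.0, -0.0]
ft_force: [0.8, -0.3, -1.1]
width: 0.0115
time: 12.15
ee_pos: [0.4954, 0.1436, 0.0411]
eef_rot: [0.645, 0.764, -0.0, 0.0]
ft_force: [0.5, 0.0, 2.4]
width: 0.0113
time: 12.45
ee_pos: [0.4956, 0.1437, 0.0394]
eef_rot: [0.645, 0.764, 0.0, 0.0]
ft_force: [-0.5, 0.2, 5.6]
width: 0.0111
t 12.45 w 0.01111907819817398 to go [-0.012 -0.     0.456] yaw units -0.0002 tilt [0.     0.0003 0.    ]
```

The clips engage where expected. I'll push past their peak.

```bash
python3 -m inch '{"translation":[[0,0,-0.01],[0,0,-0.02],[0,0,-0.02]],"rot":[[0,0,0],[0,0,0],[0,0,0]],"jaw":[4,4,4]}'
python3 -m inch '{"translation":[[0,0,-0.01],[0,0,-0.02],[0,0,-0.02]],"rot":[[0,0,0],[0,0,0],[0,0,0]],"jaw":[4,4,4]}'
python3 -m inch '{"translation":[[0,0,-0.01],[0,0,-0.02],[0,0,-0.02]],"rot":[[0,0,0],[0,0,0],[0,0,0]],"jaw":[4,4,4]}'; python3 go.py
```

```text
time: 12.75
ee_pos: [0.4959, 0.1439, 0.038]
eef_rot: [0.645, 0.764, 0.0, 0.0]
ft_force: [-2.2, -0.5, 7.5]
width: 0.0116
time: 13.05
ee_pos: [0.4957, 0.1439, 0.0359]
eef_rot: [0.645, 0.764, 0.0, 0.0]
ft_force: [-0.7, -0.6, 3.7]
width: 0.0119
time: 13.35
ee_pos: [0.4957, 0.1438, 0.0338]
eef_rot: [0.645, 0.764, 0.0, 0.0]
ft_force: [-1.0, -1.0, 2.5]
width: 0.0114
t 13.35 w 0.01141279691171208 to go [-0.013 -0.001  0.512] yaw units -0.0002 tilt [-0.0003  0.0003  0.    ]
```

Past the peak, drag is about 3 N. I'll use 1 mm steps, each guarded by a force check.

```bash
cat > ok.py <<'E'
from bench import r
import sys
s=r.read_state(); f=s["ft_force"][2]; print("z %.4f F %.2f"%(s["ee_pos"][2],f)); sys.exit(f>6.5)
E
python3 -m inch '{"translation":[[-0.002,0,-0.01],[-0.002,0,-0.02],[-0.002,0,-0.02]],"rot":[[0,0,0],[0,0,0],[0,0,0]],"jaw":[4,4,4]}' >/dev/null; python3 ok.py && \
python3 -m inch '{"translation":[[0,0,-0.005],[0,0,-0.01],[0,0,-0.01]],"rot":[[0,0,0],[0,0,0],[0,0,0]],"jaw":[4,4,4]}' >/dev/null; python3 ok.py && \
python3 -m inch '{"translation":[[0,0,-0.005],[0,0,-0.01],[0,0,-0.01]],"rot":[[0,0,0],[0,0,0],[0,0,0]],"jaw":[4,4,4]}' >/dev/null; python3 ok.py && \
python3 -m inch '{"translation":[[0,0,-0.005],[0,0,-0.01],[0,0,-0.01]],"rot":[[0,0,0],[0,0,0],[0,0,0]],"jaw":[4,4,4]}' >/dev/null; python3 ok.py && \
python3 -m inch '{"translation":[[0,0,-0.005],[0,0,-0.01],[0,0,-0.01]],"rot":[[0,0,0],[0,0,0],[0,0,0]],"jaw":[4,4,4]}' >/dev/null; python3 ok.py;  python3 go.py
```

```text
z 0.0317 F 0.97
z 0.0317 F 0.97
z 0.0317 F 0.97
z 0.0317 F 0.97
z 0.0317 F 0.97
t 13.65 w 0.01111347807968776 to go [-0.011 -0.002  0.533] yaw units -0.0002 tilt [-0.0003  0.0003  0.    ]False
False
False
False
False
```

```bash
sed -i 's/sys.exit(f>6.5)/sys.exit(int(f>6.5))/' ok.py
python3 -m inch '{"translation":[[0,0,-0.005],[0,0,-0.01],[0,0,-0.01]],"rot":[[0,0,0],[0,0,0],[0,0,0]],"jaw":[4,4,4]}' >/dev/null; python3 ok.py && \
python3 -m inch '{"translation":[[0,0,-0.005],[0,0,-0.01],[0,0,-0.01]],"rot":[[0,0,0],[0,0,0],[0,0,0]],"jaw":[4,4,4]}' >/dev/null && python3 ok.py && \
python3 -m inch '{"translation":[[0,0,-0.005],[0,0,-0.01],[0,0,-0.01]],"rot":[[0,0,0],[0,0,0],[0,0,0]],"jaw":[4,4,4]}' >/dev/null && python3 ok.py && \
python3 -m inch '{"translation":[[0,0,-0.005],[0,0,-0.01],[0,0,-0.01]],"rot":[[0,0,0],[0,0,0],[0,0,0]],"jaw":[4,4,4]}' >/dev/null && python3 ok.py && \
python3 -m inch '{"translation":[[0,0,-0.005],[0,0,-0.01],[0,0,-0.01]],"rot":[[0,0,0],[0,0,0],[0,0,0]],"jaw":[4,4,4]}' >/dev/null && python3 ok.py;  python3 go.py
```

```text
z 0.0306 F 2.95
z 0.0295 F 3.11
z 0.0285 F 3.78
z 0.0274 F 2.44
z 0.0263 F 1.97
t 15.15 w 0.011517010210883543 to go [-0.01  -0.002  0.587] yaw units -0.0002 tilt [-0.0003  0.0002  0.    ]
```

```bash
python3 -m inch '{"translation":[[0,0,-0.005],[0,0,-0.01],[0,0,-0.01]],"rot":[[0,0,0],[0,0,0],[0,0,0]],"jaw":[4,4,4]}' >/dev/null; python3 ok.py && \
python3 -m inch '{"translation":[[0,0,-0.005],[0,0,-0.01],[0,0,-0.01]],"rot":[[0,0,0],[0,0,0],[0,0,0]],"jaw":[4,4,4]}' >/dev/null && python3 ok.py && \
python3 -m inch '{"translation":[[0,0,-0.005],[0,0,-0.01],[0,0,-0.01]],"rot":[[0,0,0],[0,0,0],[0,0,0]],"jaw":[4,4,4]}' >/dev/null && python3 ok.py && \
python3 -m inch '{"translation":[[0,0,-0.005],[0,0,-0.01],[0,0,-0.01]],"rot":[[0,0,0],[0,0,0],[0,0,0]],"jaw":[4,4,4]}' >/dev/null && python3 ok.py && \
python3 -m inch '{"translation":[[0,0,-0.005],[0,0,-0.01],[0,0,-0.01]],"rot":[[0,0,0],[0,0,0],[0,0,0]],"jaw":[4,4,4]}' >/dev/null && python3 ok.py && \
python3 -m inch '{"translation":[[0,0,-0.005],[0,0,-0.01],[0,0,-0.01]],"rot":[[0,0,0],[0,0,0],[0,0,0]],"jaw":[4,4,4]}' >/dev/null && python3 ok.py && \
python3 -m inch '{"translation":[[0,0,-0.005],[0,0,-0.01],[0,0,-0.01]],"rot":[[0,0,0],[0,0,0],[0,0,0]],"jaw":[4,4,4]}' >/dev/null && python3 ok.py;  python3 go.py
```

```text
z 0.0252 F 2.64
z 0.0251 F 14.82
t 15.75 w 0.011422828701198089 to go [-0.012 -0.003  0.599] yaw units -0.0002 tilt [-0.0007  0.0003  0.    ]
```

The step to z=0.0251 stalled and the force jumped by 12 N. That is 19 mm below the mouths, inside the stated range. I'll check for a one-sided load through the moment.

```bash
python3 -c "
from bench import r
s=r.read_state();print(s['ft_force'],s['torque'])"
python3 -m inch '{"translation":[[0,0,-0.003],[0,0,-0.005]],"rot":[[0,0,0],[0,0,0]],"jaw":[4,4]}'
python3 -c "
from bench import r
s=r.read_state();print(s['ee_pos'],s['ft_force'],s['torque'])"
```

```text
[-3.89655204 -1.70009015 14.82408441] [-0.37090643  1.04693936 -0.00505313]
time: 15.95
ee_pos: [0.4956, 0.144, 0.0251]
eef_rot: [0.645, 0.764, 0.0, -0.0]
ft_force: [-4.1, -0.8, 13.9]
width: 0.0114
[0.49558275 0.14402793 0.02513464] [-4.12575448 -0.84601533 13.89090831] [-0.37439145  0.96365346  0.06734441]
```

The load is balanced: the moment is explained by the side force, and a one-ear contact would show about 0.7 N m. I'll relieve the side force, release and retreat.

```bash
python3 -m inch '{"translation":[[-0.006,0,0],[-0.006,0,0]],"rot":[[0,0,0],[0,0,0]],"jaw":[4,4]}'
python3 -m inch '{"translation":[[0,0,0],[0,0,0],[0,0,0],[0,0,0],[0,0,0],[0,0,0]],"rot":[[0,0,0],[0,0,0],[0,0,0],[0,0,0],[0,0,0],[0,0,0]],"jaw":[40,40,40,40,40,40]}'
python3 -m inch '{"translation":[[0,0,0.2],[0,0,0.5],[0,0,0.9],[0,0,0.9]],"rot":[[0,0,0],[0,0,0],[0,0,0],[0,0,0]],"jaw":[40,40,40,40]}'
python3 -m inch '{"translation":[[0,-0.3,0.3],[0,-0.6,0.6],[0,-0.6,0.9],[0,-0.6,0.9],[0,-0.6,0.9],[0,-0.6,0.9]],"rot":[[0,0,0],[0,0,0],[0,0,0],[0,0,0],[0,0,0],[0,0,0]],"jaw":[40,40,40,40,40,40]}'
python3 - <<'E'
from h import *
import json
s=r.read_state(); im=eyes.camera("wrist"); sd=eyes.camera("side"); cv2.imwrite("pics/w7.png",im)
json.dump({k:np.array(s[k]).tolist() for k in("ee_pos","eef_rot")},open("w7.json","w"))
u,v=proj("wrist",[[.4945,.1437,.06]],s)[0].astype(int); U,V=max(u-70,0),max(v-90,0); print("offs",U,V)
a,b=proj("side",[[.4945,.1437,.06]])[0].astype(int)
cv2.imwrite("pics/w7z.png",np.hstack([cv2.resize(im[V:V+180,U:U+140],(467,600),interpolation=cv2.INTER_CUBIC),cv2.resize(sd[b-50:b+50,a-25:a+30],(330,600),interpolation=cv2.INTER_CUBIC)]))
E
```

```text
time: 16.15
ee_pos: [0.4951, 0.1439, 0.0252]
eef_rot: [0.645, 0.764, 0.001, -0.0]
ft_force: [0.8, -0.3, 3.8]
width: 0.0115
time: 16.75
ee_pos: [0.495, 0.1439, 0.0251]
eef_rot: [0.645, 0.764, 0.0, -0.0]
ft_force: [-0.6, -0.6, -0.4]
width: 0.0397
time: 17.15
ee_pos: [0.4979, 0.1448, 0.12]
eef_rot: [0.645, 0.764, 0.004, 0.001]
ft_force: [0.5, 0.9, 0.6]
width: 0.0403
time: 17.75
ee_pos: [0.4973, 0.0851, 0.2087]
eef_rot: [0.645, 0.764, 0.003, 0.001]
ft_force: [-0.5, -0.9, 0.1]
width: 0.0399
offs 258 32
```

View pics/w7z.png

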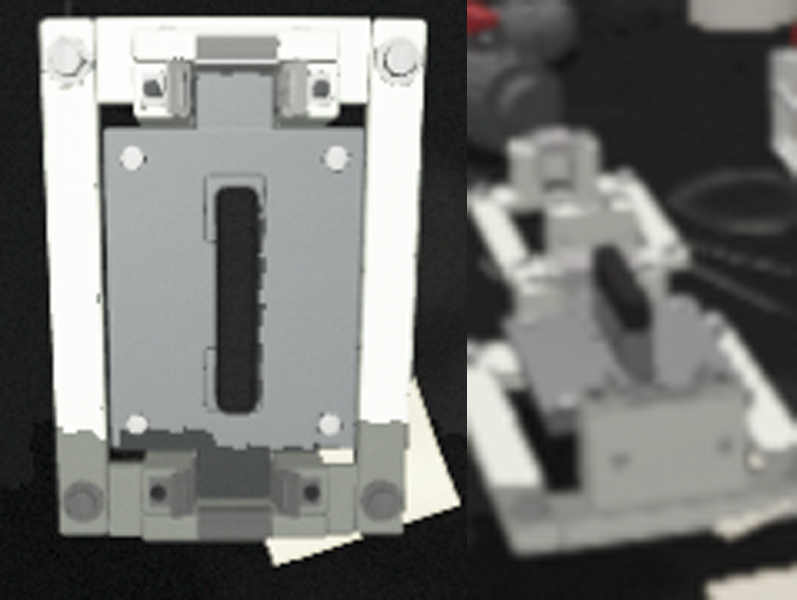

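The panel is seated in both slots. The screws are at (132,158) and (330,424), among others, and the block holes are at (153,89) and (312,492). Now a numeric check.

Run:
```python
from h import *
import json
s=json.load(open("w7.json")); f=lambda L:[(258+x/3.333-.35,32+y/3.333-.35) for x,y in L]
for n,L,z in (("screws",[(132,158),(337,158),(137,424),(330,424)],.037),("holes",[(153,89),(320,89),(158,492),(312,492)],.048)):
    Q=ray("wrist",f(L),z,s); x=Q[1]+Q[3]-Q[0]-Q[2]; y=Q[0]+Q[1]-Q[2]-Q[3]
    print(n,Q.mean(0).round(4),np.linalg.norm(x)/2,np.linalg.norm(y)/2,"far/near width",np.linalg.norm(Q[1]-Q[0]),np.linalg.norm(Q[3]-Q[2]),"yaw",np.degrees(np.arctan2(-y[0],y[1])))
```

```text
screws [0.4942 0.1444 0.037 ] 0.06237845506457122 0.08192098829955058 far/near width 0.062304652131376495 0.062452313013974 yaw 9.77398326135517
holes [0.4946 0.1439 0.048 ] 0.04880778631615121 0.12050303214216976 far/near width 0.048465464576800274 0.0491502130350367 yaw 9.800682157486618
```

```bash
python3 -c "
from bench import r
print(r.close_job())"
```

```text
the job is handed in; nothing more can be done
None
```

The settlement panel is seated in the larger carrier, released, and the job is handed in at about 18 s of robot time. I lifted it from the tray by its handle, started both ears in the slots and pressed it straight down past the clips. I stopped when the motion stalled with the ears 19 mm below the slot mouths.

**First grasp missed:** the jaws shut just above the handle. The camera views put the fingertips about 25 mm shorter than the stated tool frame. I went lower, and the second grip held at about 11.5 mm on the 12 mm bar. The panel had not moved in between.

**Bottom contact:** the vertical force reading rose from 2.6 N to 14.8 N over the last step, so about 12 N went onto the two strips together. The moment showed no one-sided load. The clips peaked at about 9 N including the panel's weight.

**Final position:** in the last wrist picture the panel is about 0.7 mm off the carrier's centre and 0.03° out of line. The apparent widths at its two ends agree to 0.2 %, which is consistent with lying level at the felt depth.

I took no separate depth or tilt measurement after letting go, so the final depth rests on the force felt and the tool's height at release. I did not measure the vial, pH pen or forceps again at the end. The arm's path kept clear of them.

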